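Close up the ice carver's burr chest and collet case

TASK

Ice chips are about to fly, so close the carver's dry storage: push both drawers of the small chest fully home and push the open lid of the teal case down until it lies shut. Use only your fingers, gently: nothing is to be gripped or slammed, the lid is pushed by its outer face and its yellow lining is not touched. Leave the tools, mug, bottle and the brass collet where they are.

Things in the scene. Friction and masses are not known exactly. Their poses are not given: they have to be found in the camera images.
- chest: grey chest fixed to the bench, 150 deep x 260 wide x 75 high mm, with two teal drawers side by side. Origin on the bench under the middle of its front; its +x axis points from the front into the chest, +y to its left drawer, z up. The front faces roughly towards the robot. Chest and case may have swapped sides
- drawer_left (a joint): how far the chest's left (+y side) drawer is pulled out, m: 0 fully home, 0.09 all the way out. It slides along the chest's x axis with about 2 N of friction, has no handle and stays where it is left. The drawer is filled to its brim by a burr insert
- drawer_right (a joint): the same for the right (-y side) drawer
- drawer_left_front (a point): middle of the outer face of the left drawer's front (122 wide, 62 high, from 6.5 to 68.5 mm above the bench); moves with the drawer. With the drawer home it is 10 mm in front of the chest's front face (chest frame x = -10, y = +63.5, z = 37.5 mm)
- drawer_right_front (a point): the same for the right drawer (home: chest frame x = -10, y = -63.5, z = 37.5 mm)
- case: open teal case fixed to the bench, 140 deep (x) x 180 wide (y) x 60 mm high, with a lid hinged along its far (+x) rim. Origin on the bench under its middle; z up. Its -x side faces roughly towards the robot
- lid (a joint): angle of the case's lid, rad: 0 shut (level), about 1.57 upright, 1.9 fully open, leaning away from the robot. It closes by swinging its free edge towards the case's -x side and down. Stiff hinge (0.26 N m of friction): stays where it is left at any angle
- lid_hinge (a point): middle of the hinge line, in the case frame at x = 70, y = 0, z = 60.5 mm. The line runs along the case's y axis. Turns with the lid: its own x axis points from the lid's free edge to the hinge, its z axis out of the lid's outer face (straight up when shut)
- lid_edge (a point): middle of the lid's free edge on its outer face, 140 mm from the hinge; the lid is a 140 x 180 mm panel 10 mm thick with two white stripes on the outer face (up when shut, away from the robot when open). Shut, the outer face is level 70.5 mm above the bench
- lid_lining: yellow lining, 106 x 146 x 4 mm, on the inner face of the lid; origin at the hinge line. Not to be touched
- collet: brass collet, a loose cylinder 28 mm across, 30 high, standing in the case; origin under its middle
- grinder: loose teal hand grinder lying on the bench, 270 mm long, 54 thick, along its x axis; origin under the middle of its grip
- chisel: loose chisel with wooden handle, 220 mm long along its x axis, 26 thick; origin under its middle
- brush: loose brush, about 200 mm long along its x axis, 20 thick; origin under its middle
- mallet: loose mallet, 260 mm long along its x axis, 26 thick; origin under its middle
- mug: loose white mug, 76 mm across without its handle, 85 high; origin under its middle
- spray: loose white bottle with blue cap, 60 mm across, 150 high; origin under its middle

How it is judged:
By the outcome, as a careful person would: the job done as asked, in the order asked, and still so for the second after the job is handed in, with the robot touching nothing.
It also fails if it takes over 67 s, if anything falls off the work surface, if the arm or the gripper's body presses on something with over 40 N, if the wrist force passes 120 N, or if a joint passes its speed limit or range.

ROBOT

A 6-joint arm with a two-finger parallel gripper is mounted at the origin on the work surface. World frame = base frame: x ahead of the robot, y to its left, z up, the work surface at z = 0. Lengths are in mm, angles in rad, forces in N, time in s.
With the tool pointing down it reaches from about 300 to 1000 mm from the base axis. Payload 5.1 kg.
Tool frame: the origin (TCP) lies at the very end of the fingers, on their centre line; the grasp point (between the pads) lies 19 mm behind it; y points along the fingers, z is the direction in which the jaws open and shut, and the axes are right-handed (so a half turn about y gives the same grasp; the last joint's range is limited). The gripper opens to 95 mm and grips with 3 to 60 N. Pads are 20 mm wide; open, the fingers measure 119 mm over their backs; the gripper's body (75 mm by 180 mm) begins 59 mm behind the grasp point.
Start: joints at [1.097, 0.124, 1.65, -0, 1.367, -0.083], TCP at [247.623, 600.972, 214.656] pointing down, gripper open.
Joint ranges: [-2.61, 2.61], [-1.02, 2.33], [0.03, 2.71], [-1.35, 4.49], [0.32, 2.68], [-2.91, 2.91]. Speed limits (rad/s): [2.57, 2.57, 3.14, 3.14, 3.14, 3.14].

INTERFACE

Orientations are given as [roll, pitch, yaw] about the fixed x, y, z axes, in that order (R = Rz(yaw) Ry(pitch) Rx(roll)).
In Python, from cell import * gives the robot as it stands.
- The arm moves only by the tool play_rows, never from a script. Its argument "deltas" is a list of rows, each a list of 2 entries, a list of its own where there are three numbers: the shift along the world's x, y, z in mm, then the turn, a rotation vector about the world's x, y, z in degrees. A call has 1 to 10 rows; each row is the pose to reach, as a shift and turn from the pose measured when the call began; what a row does not reach only later rows make up. A row lasts 1/8 s, in which the tool goes at most 62.5 mm and 10.7 degrees, less where a joint would pass 70% of its speed; a pose out of reach is approached as far as the arm can. A call with a gripper value outside its range is refused whole. "gripper" is the opening, from 0 (shut) to 1 (fully open), set as the call begins (left out, the last holds). The fingers move at their own pace and stop on an object; "newtons" is the grip in N (left out, the last holds). Time passes only in rows, so rows that repeat a pose let the fingers close. It gives the time, the measured TCP pose, the force and the opening at its end, in the units of the state.
- observe(): the state, without advancing time (a new reading comes with each control period).
- get_image(name): name is "scene" or "side" or "wrist"; returns a dict with "img" (384x512x3 uint8, red, green, blue), "fx", "fy", "cx", "cy" (pixels), "world_to_cam" (4x4, takes a point from world to camera coordinates). Camera axes: x right, y down, z forward; pixel columns grow to the right and rows downward; lengths in mm; the calibration is good to about 2 mm. A picture is of the moment at which its call begins. There is no depth.
- close_job(): hands the job in, once; it reports no verdict.
The state is a dict: "time_s": time; "qpos": joint angles; "joint_vel": joint speeds; "effort": joint torques, N m; "position": TCP position; "orientation": TCP orientation; "ft_force": force on the tool from outside, world axes, zero at the start; "torque": the same for the moment, N m; "width": opening from 0.0 (shut) to 1.0 (fully open).
Only numpy, scipy, OpenCV 4.12 (cv2) and the standard library are available. Lean on these libraries where they do the work, as an engineer would, in place of code of your own. Each camera call takes 0.05 s, during which the arm holds its last target. There are 200 camera calls.

## Working session

There is one attempt and no reset: what is moved stays moved. The work goes in short steps, Python scripts to look and compute and a tool call to move; the robot and the scene stay as the last step left them, time stands still between calls to the robot, and variables do not carry over. Pictures are saved under pics/ and viewed, about 8 in all and at most 12, crops included, and the job is handed in when it is done.

Besides the shell and the picture viewer there is one more tool, called after "Request:" as name([rows], argument=value, ...), one row to a line, values as JSON. play_rows: Moves the arm, as the interface text tells. Its arguments: {"type":"object","properties":{"deltas":{"type":"array","items":{"type":"array"}},"gripper":{"type":"number"},"newtons":{"type":"number"}},"required":["deltas"]}

```bash
mkdir -p pics; cat > h.py <<'E'
from cell import *
import numpy as np, cv2
def snap(n,tag):
    d=get_image(n); cv2.imwrite(f'pics/{tag}.png',d['img'][:,:,::-1]); np.savez(f'pics/{tag}.npz',**d); return d
def ray(d,u,v):
    T=np.array(d['world_to_cam']); R=T[:3,:3]; c=-R.T@T[:3,3]
    r=R.T@np.array([(u-d['cx'])/d['fx'],(v-d['cy'])/d['fy'],1]); return c,r/np.linalg.norm(r)
def onz(d,u,v,z):
    c,r=ray(d,u,v); return c+r*(z-c[2])/r[2]
def tri(rs):
    A=sum(np.eye(3)-np.outer(r,r) for c,r in rs); b=sum((np.eye(3)-np.outer(r,r))@c for c,r in rs)
    p=np.linalg.solve(A,b); return p,[np.linalg.norm((np.eye(3)-np.outer(r,r))@(p-c)) for c,r in rs]
def proj(d,p):
    T=np.array(d['world_to_cam']); q=T[:3,:3]@p+T[:3,3]; return d['fx']*q[0]/q[2]+d['cx'],d['fy']*q[1]/q[2]+d['cy']
E
python3 - <<'E'
from h import *
for n in('scene','side'):
    d=snap(n,n+'0'); c,r=ray(d,256,192); print(n,c.round(),r.round(2))
a=[cv2.imread(f'pics/{n}0.png') for n in('scene','side')]
cv2.imwrite('pics/s0b.png',cv2.resize(a[0],(800,600))); cv2.imwrite('pics/d0b.png',cv2.resize(a[1],(800,600)))
print(observe())
E
```

```text
scene [1649. -933.  978.] [-0.62  0.57 -0.53]
side [ -19. -669. 1015.] [ 0.45  0.52 -0.73]
{'time_s': 0.1, 'qpos': array([ 1.09741154e+00,  1.24437988e-01,  1.65156636e+00, -2.79564092e-05,
        1.36748829e+00, -8.26040216e-02]), 'joint_vel': array([-0.00060817, -0.00224727, -0.00299295,  0.000198  , -0.00321859,
        0.00014229]), 'effort': array([ 3.05075137e-04, -4.18883264e+01, -3.61095965e+01,  7.77920452e-02,
        4.61129285e-02, -8.18771696e-05]), 'position': array([247.35722152, 600.45303752, 213.49410101]), 'orientation': array([-1.57269209e+00,  1.29491486e-04, -3.90775217e-01]), 'ft_force': array([-0.33001253,  0.0438478 ,  0.53832167]), 'torque': array([ 0.03354184,  0.00217348, -0.00278055]), 'width': 0.997184483349839}
```

View pics/s0b.png

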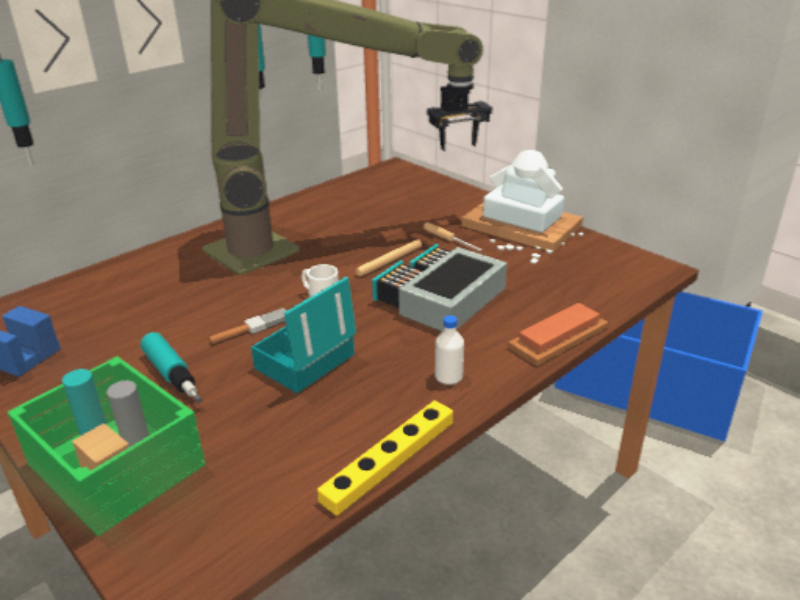

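View pics/d0b.png

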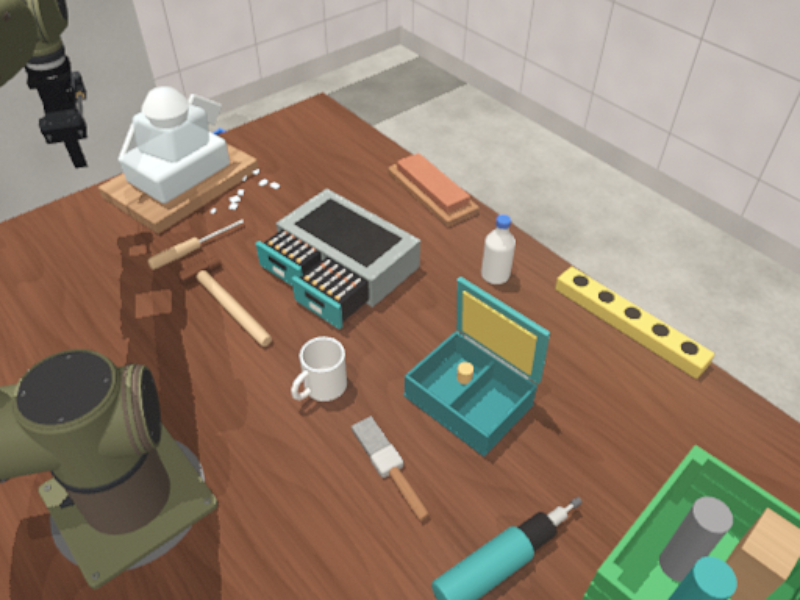

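The side view shows the chest at (340,255) with both drawers partly out. The mug and mallet are in front of it, at (323,370) and (233,308). The case is at (480,380) with its lid roughly upright. Next I'll take enlarged crops to get corner pixels.

```bash
python3 - <<'E'
import cv2
a=cv2.imread('pics/side0.png')[115:290,160:355]; cv2.imwrite('pics/c1.png',cv2.resize(a,None,fx=3.4,fy=3.4,interpolation=cv2.INTER_CUBIC))
a=cv2.imread('pics/scene0.png')[150:255,155:330]; cv2.imwrite('pics/c2.png',cv2.resize(a,None,fx=4.5,fy=4.5,interpolation=cv2.INTER_CUBIC))
E
```

```text
(no output)
```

View pics/c1.png

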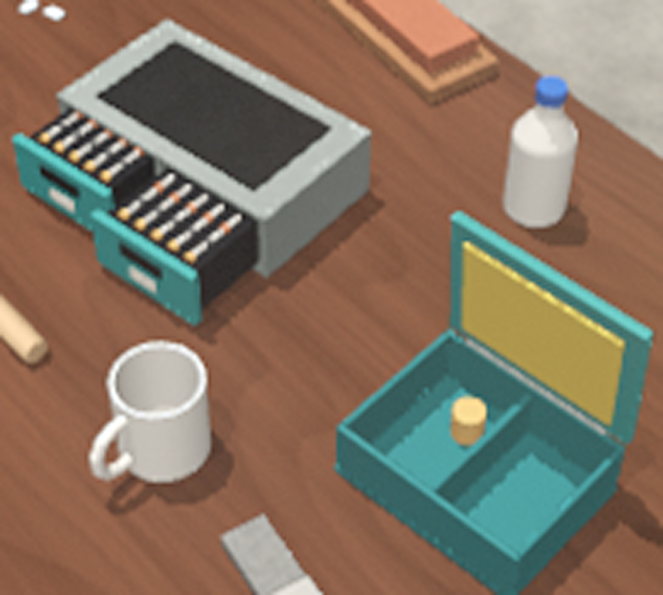

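View pics/c2.png

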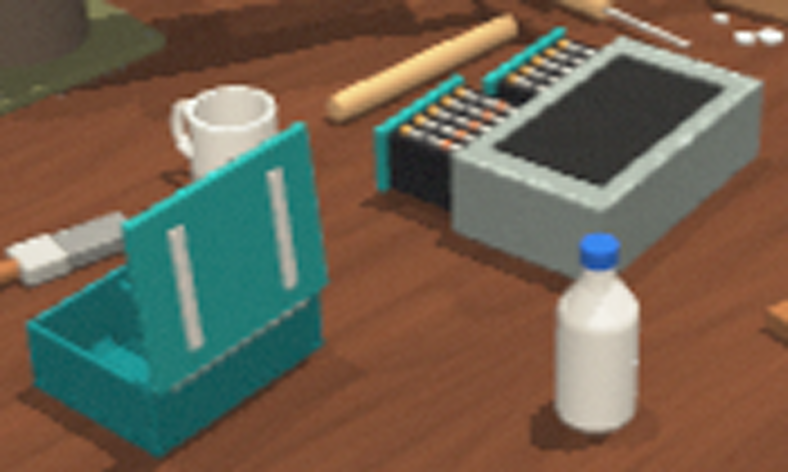

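The corners are readable in the crops. In c1, the chest top corners are at (60,95), (168,20), (370,132) and (262,218). The case rim is at (340,432), (452,335), (517,560) and (620,455). In c2, the lid's outer top edge runs from (305,124) to (125,225).

```bash
cat > m.py <<'E'
from h import *
S=np.load('pics/side0.npz'); C=np.load('pics/scene0.npz')
s=lambda x,y:(160+x/3.4-.35,115+y/3.4-.35)
c=lambda x,y:(155+x/4.5-.39,150+y/4.5-.39)
def pr(n,p): print(n,np.round(p,1)); return p
E
python3 - <<'E'
from m import *
L=dict(FL=((60,95),(617,40)),BL=((168,20),(762,85)),BR=((370,132),(607,208)),FR=((262,218),(455,152)))
P={}
for k,(a,b) in L.items():
    p=onz(S,*s(*a),75); q=onz(C,*c(*b),75); print(k,p.round(1),q.round(1)); P[k]=(p+q)[:2]/2
Fm=(P['FL']+P['FR'])/2; B=(P['BL']+P['BR'])/2
print('sizes',[round(np.linalg.norm(P[i]-P[j]),1) for i,j in(('FL','FR'),('BL','BR'),('FL','BL'),('FR','BR'))])
ey=(P['FL']-P['FR']+P['BL']-P['BR']); ya=np.arctan2(-ey[0],ey[1]); print('yaw chest',np.degrees(ya),'front mid',Fm)
ctr=(Fm+B)/2; ex=np.array([np.cos(ya),np.sin(ya)]); eyy=np.array([-ex[1],ex[0]]); O=ctr-75*ex; print('origin',O)
for n,a in(('Ll',(13,140)),('Lr',(108,190)),('Rl',(95,213)),('Rr',(194,272))):
    p=onz(S,*s(*a),68.5)[:2]-O; print(n,p@ex,p@eyy)
for n,a in(('Lc',(562,30)),('Rl',(462,78)),('Rr',(378,130))):
    p=onz(C,*c(*a),68.5)[:2]-O; print('scene',n,p@ex,p@eyy)
print('case')
K={k:onz(S,*s(*a),60) for k,a in dict(FL=(338,432),BL=(452,335),FR=(517,562),BR=(622,455)).items()}
for k in K: print(k,K[k].round(1))
print('scene FL,BR',onz(C,*c(28,325),60).round(1))
K={k:K[k][:2] for k in K}
print('sizes',[round(np.linalg.norm(K[i]-K[j]),1) for i,j in(('FL','FR'),('BL','BR'),('FL','BL'),('FR','BR'))])
ey=(K['FL']-K['FR']+K['BL']-K['BR']); ya=np.arctan2(-ey[0],ey[1]); ctr=sum(K.values())/4; print('yaw',np.degrees(ya),ctr)
ex=np.array([np.cos(ya),np.sin(ya)]);eyy=np.array([-ex[1],ex[0]])
for n,a,b in(('lidL',(460,212),(305,124)),('lidR',(649,332),(125,225))):
    p,e=tri([ray(S,*s(*a)),ray(C,*c(*b))]); w=p[:2]-ctr; print(n,p.round(1),e,'case',w@ex,w@eyy)
for n,a,z in(('mugtop',(158,377),85),('mugbot',(160,470),0),('mugL',(110,380),85),('handle',(95,470),30),('handle2',(95,455),45),('bottle',(538,215),0),('malletend',(35,352),13)): print(n,onz(S,*s(*a),z).round(1))
for n,a in(('malhead',(230,185)),('mugtopscene',(233,105))): print(n)
print('mug scene',onz(C,*c(233,105),85).round(1),'collet',onz(S,*s(468,405),38).round(1))
print('mallet other end',onz(S,200/1.5625,273/1.5625,13).round(1),'chisel',onz(S,152/1.5625,262/1.5625,13).round(1))
E
```

```text
FL [503.5 328.   75. ] [506.  321.5  75. ]
BL [649.9 356.   75. ] [653.1 350.2  75. ]
BR [695.4 101.8  75. ] [695.6 107.4  75. ]
FR [548.3  77.6  75. ] [546.7  80.   75. ]
sizes [np.float64(249.6), np.float64(252.4), np.float64(149.5), np.float64(150.2)]
yaw chest 9.949217098513559 front mid [526.14766033 201.76440216]
origin [525.9476225  202.34788847]
Ll -67.6189514023954 120.00773241365194
Lr -57.56106825350694 5.940418833851544
Rl -85.47108685094116 -6.2228983165616025
Rr -80.76930944866496 -121.336917932446
scene Lc -58.19158288136785 118.24011191976558
scene Rl -79.24929450635817 -9.20813903755202
scene Rr -83.21839572643627 -124.63058076811086
case
FL [ 455.9 -133.4   60. ]
BL [ 593.3 -118.1   60. ]
FR [ 479.8 -307.1   60. ]
BR [ 610.7 -291.4   60. ]
scene FL,BR [ 486.5 -305.9   60. ]
sizes [np.float64(175.3), np.float64(174.3), np.float64(138.3), np.float64(131.8)]
yaw 6.77129460065535 [ 534.93163744 -212.51228421]
lidL [ 593.  -112.9  200.5] [np.float64(0.31844933525507635), np.float64(0.3184493352551329)] case 69.38962697770611 92.04418533567177
lidR [ 612.  -287.9  201.1] [np.float64(0.8825380252354084), np.float64(0.8825380252355238)] case 67.59733113628921 -83.94062932433397
mugtop [369.8 -16.1  85. ]
mugbot [349.8 -36.3   0. ]
mugL [339.2   5.4  85. ]
handle [299.6 -22.2  30. ]
handle2 [302.8 -20.2  45. ]
bottle [797.8 -26.9   0. ]
malletend [335.3 124.   13. ]
malhead
mugtopscene
mug scene [366.7 -14.1  85. ] collet [ 565.9 -168.2   38. ]
mallet other end [330.9 361.5  13. ] chisel [271.  453.1  13. ]
```

Chest yaw is about 10° with its origin near (526,202). The left drawer front is at x≈-60 and the right at about -82. The lid is at about 1.5 rad. I'll move in front of the left drawer with the fingers shut.

Request:
play_rows([
  [[10, -25, 0], [0, 0, 3]],
  [[30, -70, 0], [0, 0, 8]],
  [[52, -115, 0], [0, 0, 13]],
  [[74, -165, 0], [0, 0, 18]],
  [[96, -215, 0], [0, 0, 23]],
  [[118, -262, 0], [0, 0, 27]],
  [[138, -307, 0], [0, 0, 30]],
  [[152, -340, 0], [0, 0, 32]],
  [[158, -354, 0], [0, 0, 32.4]],
  [[158, -355, 0], [0, 0, 32.4]],
], gripper=0, newtons=5)

```text
time_s: 1.35
position: [405.4, 244.6, 213.1]
orientation: [-1.573, 0.001, 0.172]
ft_force: [0.4, 0.1, 0.2]
width: 0.023
```

Request:
play_rows([
  [[0, 0, -15], [0, 0, 0]],
  [[0, 0, -45], [0, 0, 0]],
  [[0, 0, -80], [0, 0, 0]],
  [[0, 0, -115], [0, 0, 0]],
  [[0, 0, -145], [0, 0, 0]],
  [[0, 0, -168], [0, 0, 0]],
  [[0, 0, -180], [0, 0, 0]],
  [[0, 0, -185], [0, 0, 0]],
  [[0, 0, -185], [0, 0, 0]],
])

```text
time_s: 2.48
position: [405.5, 244.9, 28.3]
orientation: [-1.573, 0.0, 0.173]
ft_force: [0.4, -0.1, -0.1]
width: 0.006
```

```bash
python3 - <<'E'
from h import *
o=observe(); print(o['position'],o['ft_force'])
d=snap('side','s1'); cv2.imwrite('pics/s1c.png',cv2.resize(d['img'][100:290,110:355,::-1],None,fx=3,fy=3))
E
```

```text
[405.53683935 244.91326851  28.27748338] [ 0.37728925 -0.06026074 -0.09389262]
```

View pics/s1c.png

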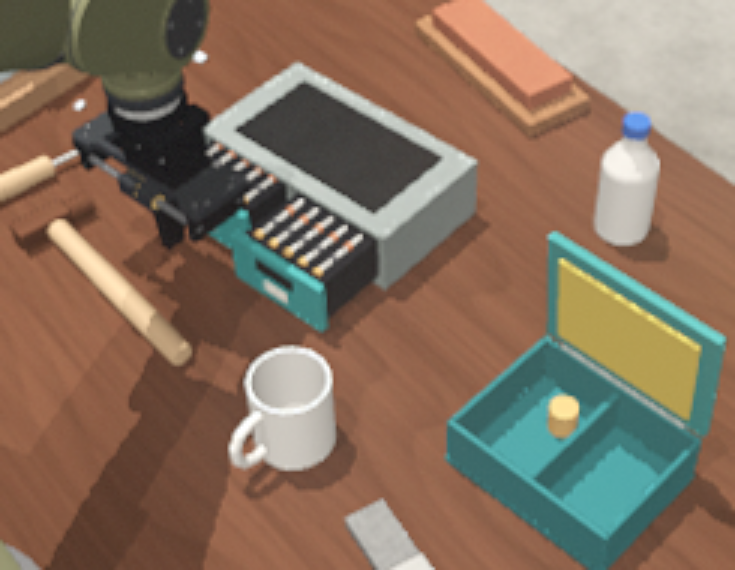

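Request:
play_rows([
  [[8, 1.4, 0], [0, 0, 0]],
  [[18, 3.2, 0], [0, 0, 0]],
  [[27, 4.8, 0], [0, 0, 0]],
  [[33, 5.8, 0], [0, 0, 0]],
  [[38, 6.7, 0], [0, 0, 0]],
  [[43, 7.6, 0], [0, 0, 0]],
  [[49, 8.6, 0], [0, 0, 0]],
  [[55, 9.7, 0], [0, 0, 0]],
  [[61, 10.8, 0], [0, 0, 0]],
  [[67, 11.8, 0], [0, 0, 0]],
])

```text
time_s: 3.78
position: [473.1, 257.0, 28.6]
orientation: [-1.572, -0.0, 0.173]
ft_force: [-2.6, 1.9, 0.1]
width: 0.003
```

Request:
play_rows([
  [[5, 0.9, 0], [0, 0, 0]],
  [[9, 1.6, 0], [0, 0, 0]],
  [[12, 2.1, 0], [0, 0, 0]],
  [[14, 2.5, 0], [0, 0, 0]],
  [[16, 2.8, 0], [0, 0, 0]],
  [[16, 2.8, 0], [0, 0, 0]],
])

```text
time_s: 4.53
position: [489.5, 259.8, 28.6]
orientation: [-1.572, -0.001, 0.173]
ft_force: [-0.7, 0.4, 0.0]
width: 0.007
```

Request:
play_rows([
  [[1.5, 0.3, 0], [0, 0, 0]],
  [[3, 0.5, 0], [0, 0, 0]],
  [[4, 0.7, 0], [0, 0, 0]],
  [[4, 0.7, 0], [0, 0, 0]],
])

```text
time_s: 5.03
position: [490.7, 259.9, 28.6]
orientation: [-1.573, 0.007, 0.173]
ft_force: [-12.3, -1.7, 9.6]
width: 0.007
```

Request:
play_rows([
  [[1, 0.2, 0], [0, 0, 0]],
  [[2, 0.4, 0], [0, 0, 0]],
  [[2, 0.4, 0], [0, 0, 0]],
])

```text
time_s: 5.4
position: [490.5, 259.8, 28.7]
orientation: [-1.574, 0.012, 0.173]
ft_force: [-11.2, -1.5, 8.8]
width: 0.008
```

Request:
play_rows([
  [[-8, -1.4, 0], [0, 0, 0]],
  [[-25, -4.4, 0], [0, 0, 0]],
  [[-50, -9, 0], [0, 0, 0]],
  [[-75, -13, 0], [0, 0, 0]],
  [[-95, -20, 0], [0, 0, 0]],
  [[-100, -50, 0], [0, 0, 0]],
  [[-95, -85, 0], [0, 0, 0]],
  [[-90, -120, 0], [0, 0, 0]],
  [[-87, -138, 0], [0, 0, 0]],
  [[-86, -143, 0], [0, 0, 0]],
])

```text
time_s: 6.65
position: [404.1, 116.0, 28.7]
orientation: [-1.574, 0.012, 0.171]
ft_force: [0.3, 0.4, -0.2]
width: 0.007
```

Request:
play_rows([
  [[5, 1, 0], [0, 0, 0]],
  [[12, 2.1, 0], [0, 0, 0]],
  [[18, 3.2, 0], [0, 0, 0]],
  [[23, 4, 0], [0, 0, 0]],
  [[28, 5, 0], [0, 0, 0]],
  [[34, 6, 0], [0, 0, 0]],
  [[40, 7.1, 0], [0, 0, 0]],
  [[46, 8.1, 0], [0, 0, 0]],
  [[52, 9.2, 0], [0, 0, 0]],
  [[58, 10.2, 0], [0, 0, 0]],
])

```text
time_s: 7.9
position: [462.2, 126.3, 28.4]
orientation: [-1.574, 0.012, 0.171]
ft_force: [-2.6, 1.4, 0.8]
width: 0.007
```

Request:
play_rows([
  [[6, 1, 0], [0, 0, 0]],
  [[12, 2.1, 0], [0, 0, 0]],
  [[18, 3.2, 0], [0, 0, 0]],
  [[24, 4.2, 0], [0, 0, 0]],
  [[30, 5.3, 0], [0, 0, 0]],
  [[35, 6.2, 0], [0, 0, 0]],
  [[40, 7, 0], [0, 0, 0]],
  [[44, 7.8, 0], [0, 0, 0]],
  [[46, 8.1, 0], [0, 0, 0]],
  [[47, 8.3, 0], [0, 0, 0]],
])

```text
time_s: 9.15
position: [509.3, 134.6, 28.4]
orientation: [-1.574, 0.012, 0.171]
ft_force: [-1.8, 0.7, 0.8]
width: 0.002
```

Request:
play_rows([
  [[1.5, 0.3, 0], [0, 0, 0]],
  [[3, 0.5, 0], [0, 0, 0]],
  [[4.5, 0.8, 0], [0, 0, 0]],
  [[5, 0.9, 0], [0, 0, 0]],
  [[5, 0.9, 0], [0, 0, 0]],
])

```text
time_s: 9.78
position: [513.4, 135.3, 28.4]
orientation: [-1.574, 0.015, 0.172]
ft_force: [-6.4, -0.2, 3.3]
width: 0.002
```

Request:
play_rows([
  [[1.5, 0.3, 0], [0, 0, 0]],
  [[3, 0.5, 0], [0, 0, 0]],
  [[3, 0.5, 0], [0, 0, 0]],
])

```text
time_s: 10.15
position: [513.2, 135.3, 28.5]
orientation: [-1.574, 0.024, 0.172]
ft_force: [-14.8, -2.0, 10.8]
width: 0.007
```

Request:
play_rows([
  [[-8, -1.4, 0], [0, 0, 0]],
  [[-25, -4.4, 0], [0, 0, 0]],
  [[-45, -8, 10], [0, 0, 0]],
  [[-55, -10, 40], [0, 0, 0]],
  [[-58, -10, 85], [0, 0, 0]],
  [[-58, -10, 130], [0, 0, 0]],
  [[-58, -10, 180], [0, 0, 0]],
  [[-58, -10, 220], [0, 0, 0]],
  [[-58, -10, 240], [0, 0, 0]],
  [[-58, -10, 244], [0, 0, 0]],
])

```text
time_s: 11.4
position: [455.8, 125.3, 273.4]
orientation: [-1.574, 0.021, 0.172]
ft_force: [0.3, 0.5, -0.1]
width: 0.005
```

```bash
python3 - <<'E'
from h import *
print(observe()['position'])
d=snap('side','s2'); a=d['img'][100:290,140:355,::-1]; d2=snap('scene','c3')
a=cv2.resize(a,None,fx=2,fy=2); b=cv2.resize(d2['img'][150:255,155:350,::-1],(430,232))
print(a.shape)
a=cv2.resize(d['img'][100:290,150:355,::-1],(640,593)); cv2.imwrite('pics/s2c.png',a)
E
```

```text
[455.80966134 125.27577713 273.41682681]
(380, 430, 3)
```

View pics/s2c.png

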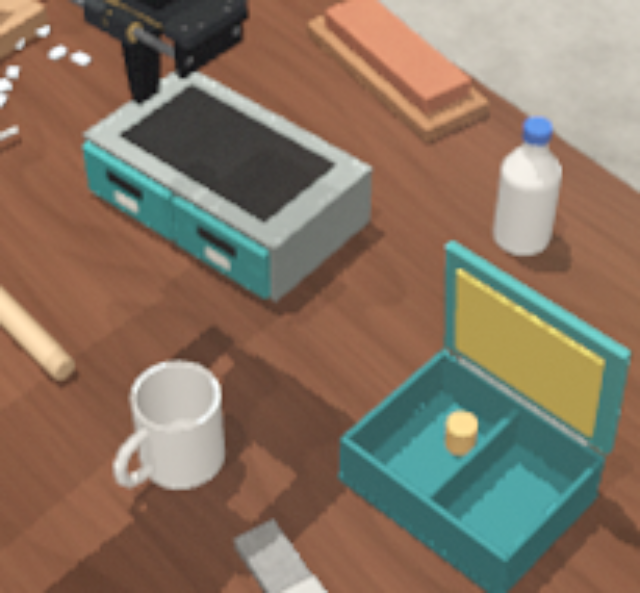

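Both drawer fronts now sit flush with the chest front, from (90,150) to (270,265). The lid, mug and collet haven't moved. Next I'll go over and behind the lid.

Request:
play_rows([
  [[12, -20, 0], [0, 0, 0]],
  [[36, -58, 0], [0, 0, -1]],
  [[60, -98, 0], [0, 0, -2]],
  [[85, -139, 0], [0, -1, -3]],
  [[110, -180, 0], [0, -1.2, -3.4]],
  [[135, -220, 0], [0, -1.2, -3.4]],
  [[160, -260, 0], [0, -1.2, -3.4]],
  [[182, -296, 0], [0, -1.2, -3.4]],
  [[194, -315, 0], [0, -1.2, -3.4]],
  [[199, -319, 0], [0, -1.2, -3.4]],
])

```text
time_s: 12.75
position: [653.3, -194.7, 267.8]
orientation: [-1.575, 0.009, 0.111]
ft_force: [-0.2, 0.3, 0.1]
width: 0.005
```

Request:
play_rows([
  [[0, 0, -10], [0, 0, 0]],
  [[0, 0, -30], [0, 0, 0]],
  [[0, 0, -55], [0, 0, 0]],
  [[0, 0, -78], [0, 0, 0]],
  [[0, 0, -92], [0, 0, 0]],
  [[0, 0, -98], [0, 0, 0]],
  [[0, 0, -98], [0, 0, 0]],
])

```text
time_s: 13.62
position: [653.4, -194.6, 169.8]
orientation: [-1.575, 0.009, 0.111]
ft_force: [-0.2, -0.4, 0.1]
width: 0.007
```

```bash
python3 - <<'E'
from h import *
o=observe(); print(o['position'],o['orientation'],o['ft_force'])
d=snap('scene','c4'); cv2.imwrite('pics/c4c.png',cv2.resize(d['img'][100:270,145:330,::-1],None,fx=3.2,fy=3.2))
p=o['position']
for t in np.arange(1.5,-.01,-.1):
    X=70-115*np.cos(t)+10*np.sin(t)+10; Z=60.5+115*np.sin(t)+10*np.cos(t)
    print(round(t,1),(np.array([534.9+X*.9936,-212.5+X*.113,Z])-p).round(1))
E
```

```text
[ 653.39854491 -194.64028708  169.76010038] [-1.57498003  0.00884775  0.11109553] [-0.16379229 -0.44491826  0.09557046]
1.5 [-37.2  -8.6   6.2]
1.4 [-48.6  -9.9   5.8]
1.3 [-60.  -11.2   4.2]
1.2 [-71.2 -12.5   1.5]
1.1 [-82.  -13.7  -2.2]
1.0 [-92.4 -14.9  -7.1]
0.9 [-102.3  -16.   -13. ]
0.8 [-111.5  -17.1  -19.8]
0.7 [-120.   -18.   -27.5]
0.6 [-127.7  -18.9  -36.1]
0.5 [-134.5  -19.7  -45.4]
0.4 [-140.4  -20.3  -55.3]
0.3 [-145.2  -20.9  -65.7]
0.2 [-149.   -21.3  -76.6]
0.1 [-151.7  -21.6  -87.8]
-0.0 [-153.3  -21.8  -99.3]
```

View pics/c4c.png

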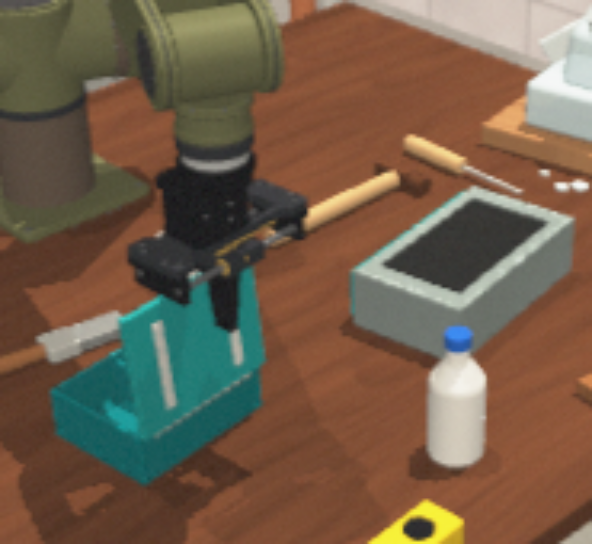

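The closed finger is behind the lid's outer face, with the body clear above it. I'll push it along the arc slowly.

Request:
play_rows([
  [[-8, -2, 3], [0, 0, 0]],
  [[-20, -4, 6], [0, 0, 0]],
  [[-29, -6, 6], [0, 0, 0]],
  [[-35, -8, 6], [0, 0, 0]],
  [[-40, -9, 6], [0, 0, 0]],
  [[-45, -9.5, 6], [0, 0, 0]],
  [[-50, -10, 5.8], [0, 0, 0]],
  [[-55, -10.6, 5], [0, 0, 0]],
  [[-60, -11.2, 4.2], [0, 0, 0]],
  [[-65.5, -11.8, 3], [0, 0, 0]],
])

```text
time_s: 14.92
position: [588.0, -206.7, 173.5]
orientation: [-1.576, 0.008, 0.111]
ft_force: [2.7, 0.4, -1.0]
width: 0.001
```

Request:
play_rows([
  [[-6, -0.7, -2], [0, 0, 0]],
  [[-11, -1.2, -4], [0, 0, 0]],
  [[-17, -1.9, -6.3], [0, 0, 0]],
  [[-22, -2.5, -8.6], [0, 0, 0]],
  [[-27, -3.1, -11.2], [0, 0, 0]],
  [[-32, -3.7, -14], [0, 0, 0]],
  [[-37, -4.2, -17], [0, 0, 0]],
  [[-41.5, -4.7, -20.2], [0, 0, 0]],
  [[-46, -5.2, -23.6], [0, 0, 0]],
  [[-50.4, -5.7, -27.3], [0, 0, 0]],
])

```text
time_s: 16.18
position: [537.3, -212.4, 146.0]
orientation: [-1.576, 0.008, 0.111]
ft_force: [2.4, 0.3, 1.0]
width: 0.002
```

Request:
play_rows([
  [[-4, -0.5, -4.1], [0, 0, 0]],
  [[-8, -0.9, -8.3], [0, 0, 0]],
  [[-11.8, -1.3, -12.8], [0, 0, 0]],
  [[-15.3, -1.7, -17.4], [0, 0, 0]],
  [[-18.6, -2.1, -22.2], [0, 0, 0]],
  [[-21.7, -2.4, -27.1], [0, 0, 0]],
  [[-24.5, -2.7, -32.1], [0, 0, 0]],
  [[-27, -3, -37.2], [0, 0, 0]],
])

```text
time_s: 17.18
position: [510.1, -215.4, 108.4]
orientation: [-1.576, 0.008, 0.111]
ft_force: [0.4, -0.1, 0.5]
width: 0.005
```

Request:
play_rows([
  [[-2.5, -0.3, -5], [0, 0, 0]],
  [[-4.5, -0.5, -10.5], [0, 0, 0]],
  [[-6, -0.7, -16], [0, 0, 0]],
  [[-7.5, -0.9, -21], [0, 0, 0]],
  [[-8.5, -1, -26], [0, 0, 0]],
  [[-9, -1, -30], [0, 0, 0]],
  [[-9.5, -1.1, -33], [0, 0, 0]],
  [[-10, -1.1, -35], [0, 0, 0]],
  [[-10, -1.1, -35], [0, 0, 0]],
])

```text
time_s: 18.3
position: [499.8, -216.4, 73.1]
orientation: [-1.575, 0.008, 0.111]
ft_force: [-0.3, -0.7, 0.8]
width: 0.006
```

Request:
play_rows([
  [[0, 0, -1.5], [0, 0, 0]],
  [[0, 0, -3], [0, 0, 0]],
  [[0, 0, -4], [0, 0, 0]],
  [[0, 0, -4], [0, 0, 0]],
])

```text
time_s: 18.8
position: [499.8, -216.4, 70.7]
orientation: [-1.575, 0.009, 0.111]
ft_force: [-4.8, 1.7, 9.2]
width: 0.006
```

Request:
play_rows([
  [[0, 0, -1], [0, 0, 0]],
  [[0, 0, -2], [0, 0, 0]],
  [[0, 0, -2], [0, 0, 0]],
])

```text
time_s: 19.18
position: [499.8, -216.5, 70.7]
orientation: [-1.575, 0.01, 0.111]
ft_force: [-5.2, 2.4, 11.2]
width: 0.005
```

Request:
play_rows([
  [[0, 0, 5], [0, 0, 0]],
  [[0, 0, 20], [0, 0, 0]],
  [[0, 0, 45], [0, 0, 0]],
  [[0, 10, 80], [0, 0, 0]],
  [[0, 40, 110], [0, 0, 0]],
  [[0, 80, 140], [0, 0, 0]],
  [[0, 110, 170], [0, 0, 0]],
  [[0, 140, 190], [0, 0, 0]],
  [[0, 150, 200], [0, 0, 0]],
  [[0, 150, 200], [0, 0, 0]],
])

```text
time_s: 20.42
position: [500.1, -66.5, 271.5]
orientation: [-1.575, 0.009, 0.112]
ft_force: [0.6, -0.5, -0.2]
width: 0.004
```

```bash
python3 - <<'E'
from h import *
o=observe(); print(o['position'],o['ft_force'],o['time_s'])
d=snap('side','s5'); e=snap('scene','c5')
a=cv2.resize(d['img'][90:340,90:370,::-1],(398,355)); b=cv2.resize(e['img'][120:290,130:330,::-1],(400,340))
im=np.zeros((355,800,3),np.uint8); im[:,:398]=a; im[:340,400:]=b; cv2.imwrite('pics/f.png',im)
E
```

```text
[500.1278874 -66.4594335 271.4836903] [ 0.64473269 -0.49567334 -0.22785208] 20.425
```

View pics/f.png

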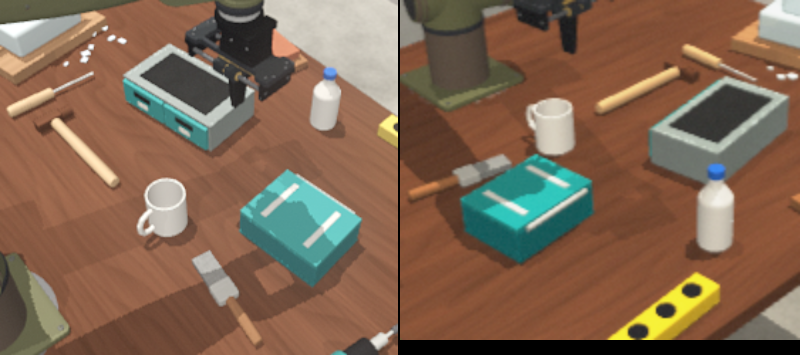

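Lid is shut and the stripes are level. Last check is the drawer depth in numbers, since both stops felt about 4–5 mm short of my chest estimate.

```bash
python3 - <<'E'
from h import *
d=np.load('pics/s5.npz'); im=d['img']; h=cv2.cvtColor(im,cv2.COLOR_RGB2HSV)
m=cv2.inRange(h,(80,110,40),(98,255,255)); m[:, 280:]=0; m[200:]=0; m[:,:170]=0
c=cv2.convexHull(np.vstack([k for k in cv2.findContours(m,0,1)[0] if cv2.contourArea(k)>30]))
p=cv2.approxPolyDP(c,3,True)[:,0]; O=np.array([525.9,202.3]); a=np.radians(9.95); ex=np.array([np.cos(a),np.sin(a)]); ey=np.array([-ex[1],ex[0]])
for q in p:
    print(q,[(z,((onz(d,*q,z)[:2]-O)@ex).round(1),((onz(d,*q,z)[:2]-O)@ey).round(1)) for z in(6.5,68.5)])
for X in(-10,-15):
  for Y in(124.5,-124.5):
    for z in(6.5,68.5): print(X,Y,z,np.round(proj(d,np.r_[O+X*ex+Y*ey,z]),1))
E
```

```text
[177 146] [(6.5, np.float64(36.8), np.float64(180.3)), (68.5, np.float64(-7.8), np.float64(122.2))]
[234 179] [(6.5, np.float64(44.3), np.float64(-74.4)), (68.5, np.float64(-0.7), np.float64(-116.8))]
[235 194] [(6.5, np.float64(-2.5), np.float64(-120.3)), (68.5, np.float64(-44.6), np.float64(-159.9))]
[179 160] [(6.5, np.float64(-7.6), np.float64(123.6)), (68.5, np.float64(-49.4), np.float64(69.0))]
-10 124.5 6.5 [178.3 160.3]
-10 124.5 68.5 [176. 146.]
-10 -124.5 6.5 [234.4 196. ]
-10 -124.5 68.5 [233.8 181.9]
-15 124.5 6.5 [177.2 161. ]
-15 124.5 68.5 [174.9 146.8]
-15 -124.5 6.5 [233.3 196.9]
-15 -124.5 68.5 [232.7 182.8]
```

```bash
python3 -c "
from cell import *
print(close_job())"
```

```text
the job is handed in; nothing more can be done
None
```

I pushed both drawers home first, left then right, and then pushed the lid shut by its outer face. I used only closed fingertips and handed the job in at about 20 s of the 67 s allowed, with the arm clear of everything.

**Drawers:** each one ended on a firm stop, with a reading of at most about 18 N against roughly 2 N of sliding friction. In the final side picture the fronts measure at chest x of about -1 to -8 mm, against -10 mm when home, so nothing is sticking out.

**Lid:** the finger stopped at z = 70.7 mm, against 70.5 mm for a shut lid, at about 11 N. Both camera views show it level, and the lining was not touched.

**Other objects:** the mug, bottle, mallet, chisel and brush look unmoved in the last pictures. The collet stood unmoved before the lid closed over it, and can't be seen now. The grinder is only partly in view in the last picture.

**Disagreement:** both drawer stops felt 4–5 mm short of where I had first placed the chest. The final picture doesn't show either drawer that far out, so I put this down to my estimate of the chest position or the finger's depth.

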